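Test the cure of a silicone mould on the press stand and put it where it belongs

TASK

Test the rubber mould on the press stand: push the hand lever all the way down so that the sprung pin is pressed into the mould's round test land, hold it there a moment and let the lever come back up; the dial's needle stays at the highest reading. If it has gone past the long middle mark at the top of the dial (50) the rubber has cured, so slide the mould out from under the pin and lay it down, motif up and lengthwise, in the middle of the low-walled tray; if it stopped short of 50, lay the mould down in the same way on the slatted wooden rack, to cure on. Do not drop the mould, and leave the bowls and the brush jar where they stand.

Things in the scene. Friction and masses are not known exactly. Their poses are not given: they have to be found in the camera images.
- stand: Bench press stand, fixed. Grey base plate 190 x 240 mm, top at z = 15 mm. Origin on the bench below the pin; x points from the lever's T-bar over the pin to the column (away from the operator), y to the operator's left, where the mould sticks out. Column 44 mm wide at x = 85 mm, highest point z = 206 mm; a fixed arm 44 mm wide at z 123 to 167 mm joins it to the pin's axis.
- pin_tip (a point): Tip of the sprung pin, 8 mm in diameter, at rest at z = 57 mm of the stand, 12 mm above the mould. It sticks 10 mm out of a flat round foot, 40 mm in diameter, under the moving gauge head (also 40 mm in diameter, dial on its -y side).
- lever_bar (a point): Centre of the T-bar grip, 18 mm thick, 70 mm long along the stand's y, at the end of the hand lever, which lies over the head. Pivot at x = 85, z = 190 mm of the stand, 215 mm from the bar. At rest the bar is at x = -126, z = 233 mm, fully down at x = -130, z = 177 mm. Pushing it takes about 1 N at first, 4 to 7 N just before the firm stop; a spring lifts it again.
- lever (a joint): Angle of the hand lever in rad: 0 at rest (up), 0.259 fully down at its stop, where the foot is flush with the mould's top. The head goes down 22 mm over this travel.
- needle (a joint): Needle angle in rad, clockwise as seen facing the dial: 0 at mark 0 (lower left; start), 2.356 at the long middle mark 50 (top), 4.712 at 100 (lower right). Firm rubber lets the pin sink less and pushes it further back into the head, which drives the needle (10 mm back = 100). It stays at the highest reading. Readings lie between about 20 and 80, different each time.
- dial_centre (a point): Centre of the white dial face, 73 mm in diameter; black needle 28 mm long with a short broad tail; 11 black marks, those of 0, 50 and 100 long. The face looks up, tilted 35 degrees towards the T-bar; the 50 mark is on the far side from the T-bar (stand's +x). At rest at x = -24, y = -70, z = 118 mm of the stand.
- mould: Off-white silicone mould, loose, 180 x 50 x 30 mm, about 0.3 kg, stiff enough to grip across its 50 mm width. Origin: centre of the underside; x along it, z up. Open cavity with rosettes in its top. At first its +x lies along the stand's +y; pin and foot hang over its -x end, so slide it at least 60 mm along its +x before lifting. Grip it from above at x = 30 to 60 mm, clear of the head.
- test_land (a point): Centre of the round test land on the mould's top, 25 mm in diameter, at x = -62 mm, z = 30 mm of the mould: the spot the pin sinks into, under the pin at the start. It springs back.
- tray: Grey plastic tray, fixed, 250 (x) x 140 (y) mm outside, walls 4 mm thick and 32 mm high, floor 4 mm thick. Origin at the centre of its underside, x along its length. For cured moulds. Tray and rack may be on either side of the stand.
- rack: Wooden rack, fixed, 250 (x) x 140 (y) mm, its flat top of eight cross slats at z = 30 mm. Origin at the centre of its underside, x along its length. For moulds that must cure on.
- bowl: Small dark green paint bowl, 110 mm wide, 45 mm high, origin at the centre of its underside. Bystander.
- bowl_big: Crimson mixing bowl, 130 mm wide, 60 mm high, origin at the centre of its underside. Bystander.
- brush_jar: Glass jar with three paint brushes, 80 mm wide, jar 100 mm and brushes about 210 mm high, origin at the centre of its underside. Bystander.

How it is judged:
On the way:
1. the lever is held all the way down with the pin pressed into the mould, so that the dial reads (value of joint lever above 0.25 rad and value of joint needle above 0.6 rad), for 0.3 s.
At the end, for the whole second after the job is handed in: Mould at rest, motif up and flat (0.12 rad), lengthwise (0.35 rad, either way round), centre within 45 mm along and across of the tray's centre (needle past 50) or the rack's (needle short of 50; within 5 of 50 either will do), on its floor or slats; lever back up (under 0.05 rad) (((value of joint needle above 2.12 rad and x of mould in the frame of tray between -0.045 and 0.045 m and y of mould in the frame of tray between -0.045 and 0.045 m and z of mould in the frame of tray between 0 and 0.014 m and angle between the x axis of mould and the x axis of tray, either way round below 0.35 rad) or (value of joint needle between 0.6 and 2.592 rad and x of mould in the frame of rack between -0.045 and 0.045 m and y of mould in the frame of rack between -0.045 and 0.045 m and z of mould in the frame of rack between 0.024 and 0.04 m and angle between the x axis of mould and the x axis of rack, either way round below 0.35 rad)) and angle between mould's own z axis and vertical below 0.12 rad and value of joint lever below 0.05 rad and linear speed of mould below 0.02 m/s); the robot touches nothing.
It fails at once if the mould is let go in the air, its underside more than 40 mm above the rack's top (height (world z) of mould above 0.07 m and contact force between the fingers and mould below 0.1 N).
It fails at once if the green bowl is pushed more than 30 mm away or tipped (distance of bowl from where it was at the start of the episode above 0.03 m or angle between bowl's own z axis and vertical above 0.5 rad).
It fails at once if the crimson bowl is pushed more than 30 mm away or tipped (distance of bowl_big from where it was at the start of the episode above 0.03 m or angle between bowl_big's own z axis and vertical above 0.5 rad).
It fails at once if the brush jar is pushed more than 30 mm away or tipped (distance of brush_jar from where it was at the start of the episode above 0.03 m or angle between brush_jar's own z axis and vertical above 0.5 rad).
It also fails if it takes over 64 s, if anything falls off the work surface, if the arm or the gripper's body presses on something with over 40 N, if the wrist force passes 120 N, or if a joint passes its speed limit or range.

ROBOT

A 7-joint arm with a two-finger parallel gripper is mounted at the origin on the work surface. World frame = base frame: x ahead of the robot, y to its left, z up, the work surface at z = 0. Lengths are in m, angles in rad, forces in N, time in s.
With the tool pointing down it reaches from about 0.425 to 0.925 m from the base axis. Payload 6.8 kg.
Tool frame: the origin (TCP) lies where the fingers leave the gripper's body, on its centre line; the fingertips stand 73 mm ahead of it and the grasp point (between the pads) lies 54 mm ahead of it; z points along the fingers, y is the line along which they close (so a half turn about z gives the same grasp; the last joint's range is limited). The gripper opens to 85 mm and grips with 20 to 120 N. Pads are 22 mm wide; open, the fingers measure 114 mm over their backs; the gripper's body (76 mm by 85 mm) begins 54 mm behind the grasp point. The pads swing forward as they close: fully open they stand 13 mm farther back than shut.
Start: joints at [-1.392, 0.477, 0.022, 1.555, -0.011, 1.109, -0.083], TCP at [0.191, 0.647, 0.304] pointing down, gripper open.
Joint ranges: [-2.96, 2.96], [-0.34, 2.1], [-1.41, 1.46], [0.24, 2.44], [-1.37, 4.51], [0.17, 1.92], [-2.96, 2.96]. Speed limits (rad/s): [2.39, 2.39, 3.14, 3.14, 3.14, 3.14, 3.14].

INTERFACE

Orientations are given as a rotation vector (axis times angle).
In Python, from bench import r, vision, hand_in gives the robot as it stands (r), with the cameras (vision) and the job as plain functions.
- The arm moves only by the shell command python3 drive.py 'ROWS' [OPENING] [FORCE]. ROWS is a JSON object with one list for each field, all of the same length, 1 to 5, a row being the entries at one place: sx, sy, sz (the shift in shares of 1 m (1.0 is 1 m)), drx, dry, drz (a rotation vector in parts of the range, where 1.0 means 2 pi rad); each row is the pose to reach, as a shift and turn from the pose commanded when the command began, along the tool's axes at that moment; what a row does not reach only later rows make up. A row lasts 1/10 s, in which the tool goes at most 0.05 m and 0.15 rad, less where a joint would pass 70% of its speed; a pose out of reach is approached as far as the arm can. OPENING is the finger opening in m, set as the command begins (- or left out keeps the last). The fingers move at their own pace and stop on an object; FORCE is the grip in N (left out, the last holds). Time passes only in rows, so rows that do not move let the fingers close. It prints the time, the measured TCP pose, the force, the opening and the grip force at its end. Shift and turn numbers lie between -1 and 1, and a call with a number outside is refused. Input that does not fit is refused with a message, and nothing moves.
- r.get_obs(): the state, without advancing time (a new reading comes with each control period).
- vision.grab_frame(name): name is "scene" or "top"; returns (picture, depth): 384x512x3 uint8, blue, green, red; 384x512 float32, m along the optical axis (not along the pixel's ray), 0 where there is no reading.
- vision.camera_info(name): a dict with "camera_matrix" (3x3 intrinsics, pixels), "k1" (the pictures are not rectified: a ray, as slopes to the right and down, at radius r is drawn at 1 + k1 r^2 times it, then the intrinsics apply), "R" (3x3) and "t" (3): a world point X has camera coordinates R X + t. Camera axes: x right, y down, z forward; pixel columns grow to the right and rows downward; lengths in m; the calibration is good to about 2 mm. A picture is of the moment at which its call begins. camera_info takes no time and is no camera call.
- hand_in(): hands the job in; it is judged then, once.
The state is a dict: "clock": time; "joints": joint angles; "qvel": joint speeds; "tau": joint torques, N m; "tcp_pos": TCP position; "orientation": TCP orientation; "contact_force": force on the tool from outside, world axes, zero at the start; "moment": the same for the moment, N m; "grip_width": finger opening in m; "gripper_force": force on a finger pad.
Only numpy, scipy, OpenCV 4.12 (cv2) and the standard library are available. Lean on these libraries where they do the work, as an engineer would, in place of code of your own. Each camera call takes 0.05 s, during which the arm holds its last target. There are 200 camera calls.

## Working session

There is one attempt and no reset: what is moved stays moved. The work goes in short steps, Python scripts to look and compute and a shell command to move; the robot and the scene stay as the last step left them, time stands still between calls to the robot, and variables do not carry over. Pictures are saved under pics/ and viewed, at most 10 in all, crops included, and the job is handed in when it is done.

```bash
ls; mkdir -p pics; cat > h.py <<'E'
from bench import r, vision, hand_in
import numpy as np, cv2
from scipy.spatial.transform import Rotation as Ro
def grab(n):
    im,d=vision.grab_frame(n); np.savez('last_'+n,im=im,d=d); return im,d
def load(n):
    f=np.load('last_'+n+'.npz'); return f['im'],f['d']
def rays(n,uv):
    c=vision.camera_info(n);K=np.array(c['camera_matrix'],float)
    p=cv2.undistortPoints(np.array(uv,float).reshape(-1,1,2),K,np.array([c['k1'],0,0,0.])).reshape(-1,2)
    R=np.array(c['R']);t=np.array(c['t'])
    return -R.T@t, np.c_[p,np.ones(len(p))]@R   # dir with camera depth 1
def plane(n,uv,z):
    o,d=rays(n,uv); return o+d*((z-o[2])/d[:,2])[:,None]
def depthpt(n,uv,D):
    o,d=rays(n,uv); uv=np.array(uv).astype(int).reshape(-1,2); return o+d*D[uv[:,1],uv[:,0]][:,None]
def cloud(n,D):
    v,u=np.mgrid[:384,:512]; P=depthpt(n,np.c_[u.ravel(),v.ravel()],D).reshape(384,512,3); P[D==0]=np.nan; return P
def project(n,X):
    c=vision.camera_info(n);R=np.array(c['R'])
    return cv2.projectPoints(np.array(X,float).reshape(-1,1,3),cv2.Rodrigues(R)[0],np.array(c['t'],float),np.array(c['camera_matrix'],float),np.array([c['k1'],0,0,0.]))[0].reshape(-1,2)
def totool(v):
    return Ro.from_rotvec(r.get_obs()['orientation']).inv().apply(v)
E
python3 - <<'E'
from h import *
for n in('scene','top'):
    im,d=grab(n); cv2.imwrite(f'pics/{n}0.png',im); c=vision.camera_info(n); R=np.array(c['R']); print(n,-R.T@np.array(c['t']),R[2],c['k1'])
o=r.get_obs(); print(o['tcp_pos'],o['orientation'],Ro.from_rotvec(o['orientation']).as_matrix().round(3),o['clock'])
E
```

```text
bench.py
drive.py
pics
scene [ 1.21509278 -0.17552532  1.05740772] [-0.57130227  0.17242283 -0.80242388] 0.02666210413267788
top [0.35827935 0.01536288 1.26481948] [ 0.17873697  0.00228435 -0.98389424] 0.02481758359007792
[0.19083583 0.64704153 0.30302752] [-4.48979353e-01 -3.10921557e+00  2.55327970e-03] [[-0.959  0.283 -0.   ]
 [ 0.283  0.959 -0.002]
 [-0.    -0.002 -1.   ]] 0.1
```

View pics/scene0.png

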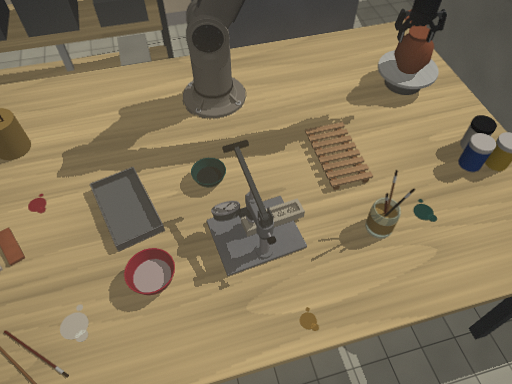

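View pics/top0.png

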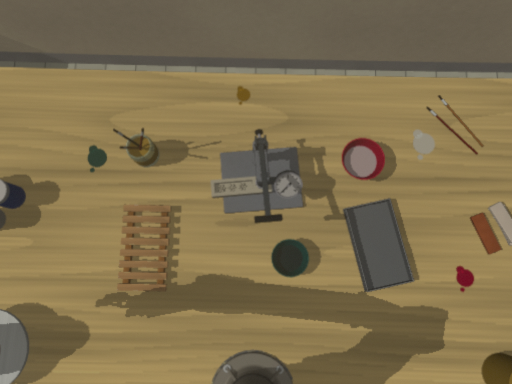

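Scene: stand in the centre with T-bar towards the robot (scene 236,146; top 268,218); rack on +y (top 145,247), tray on −y (top 378,245), jar at top (142,150), green bowl (290,258), crimson bowl (363,159), mould sticking out at (235,187).

```bash
python3 - <<'E'
from h import *
im,D=load('top'); P=cloud('top',D)
hsv=cv2.cvtColor(im,cv2.COLOR_BGR2HSV)
print('tcp proj',project('scene',[r.get_obs()['tcp_pos']]))
def rect(name,box,zr,sub=None):
    u0,v0,u1,v1=box; Q=P[v0:v1,u0:u1].reshape(-1,3); C=hsv[v0:v1,u0:u1].reshape(-1,3)
    m=(Q[:,2]>zr[0])&(Q[:,2]<zr[1])
    if sub is not None: m&=sub(C)
    q=Q[m]; (c,s,a)=cv2.minAreaRect(q[:,:2].astype(np.float32)); print(name,m.sum(),'c',np.round(c,4),'s',np.round(s,3),'ang',round(a,1),'zmed',np.median(q[:,2]).round(4)); return q
rect('rack',(105,190,185,305),(.018,.045))
rect('tray',(330,185,425,300),(.012,.045))
rect('trayall',(330,185,425,300),(.02,.045))
rect('base',(205,135,315,225),(.006,.022),lambda C:C[:,1]<60)
rect('mould',(205,165,262,210),(.034,.056),lambda C:C[:,2]>90)
rect('bowl',(260,230,320,285),(.03,.06))
rect('bowlbig',(330,130,395,185),(.045,.075))
rect('jar',(115,120,165,175),(.08,.11))
rect('bar',(245,205,290,230),(.2,.26))
E
```

```text
tcp proj [[418.38897689  24.43658151]]
rack 2970 c [0.4064 0.3292] s [0.249 0.142] ang 0.1 zmed 0.0293
tray 725 c [ 0.4311 -0.3605] s [0.249 0.143] ang 13.7 zmed 0.0279
trayall 551 c [ 0.4311 -0.3605] s [0.249 0.143] ang 13.7 zmed 0.0296
base 2683 c [ 0.6209 -0.011 ] s [0.19  0.239] ang 6.0 zmed 0.0145
mould 474 c [0.5912 0.065 ] s [0.051 0.15 ] ang 6.8 zmed 0.0442
bowl 345 c [ 0.3839 -0.0993] s [0.105 0.107] ang 45.8 zmed 0.0409
bowlbig 362 c [ 0.6812 -0.3132] s [0.126 0.126] ang 89.5 zmed 0.0557
jar 240 c [0.6899 0.3463] s [0.076 0.077] ang 8.8 zmed 0.0942
bar 257 c [ 0.488  -0.0259] s [0.043 0.068] ang 5.4 zmed 0.2381
```

```bash
python3 - <<'E'
from h import *
im,D=load('top'); c=cv2.resize(im[130:230,200:320],(800,667),interpolation=cv2.INTER_CUBIC)[:600]; cv2.imwrite('pics/topcrop.png',c)
E
```

```text
(no output)
```

View pics/topcrop.png

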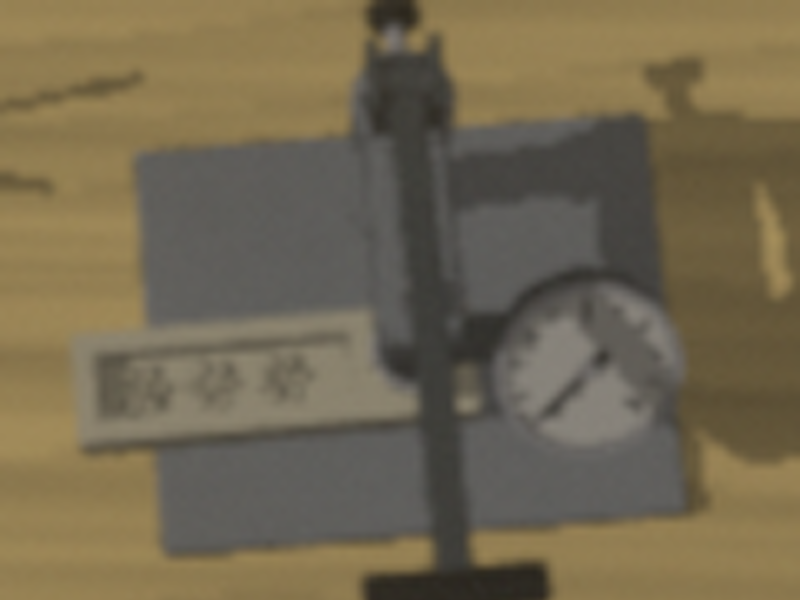

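Measured points agree with the given sizes (stand yaw ≈6°, pin ≈ (0.601,−0.014), bar ≈ (0.476,−0.027), mould 152 mm visible beyond the pin). Moving towards the bar with fingers shut.

Careful with the scale: turns go in shares of 2 pi rad. That gives: 0.7 rad is 0.1114.

```bash
python3 drive.py '{"sx":[-0.035, -0.071, -0.106, -0.142, -0.178], "sy":[-0.028, -0.056, -0.084, -0.112, -0.141], "sz":[-0.02, -0.03, -0.04, -0.045, -0.045], "drx":[0, 0, 0, 0, 0], "dry":[0, 0, 0, 0, 0], "drz":[0.0223, 0.0446, 0.0668, 0.0891, 0.1114]}' 0 30
cat > s.py <<'E'
from h import *
import sys
o=r.get_obs(); R=Ro.from_rotvec(o['orientation']).as_matrix(); print(o['clock'],o['tcp_pos'].round(4) if hasattr(o['tcp_pos'],'round') else o['tcp_pos'],'yaw_y',np.degrees(np.arctan2(R[1,1],R[0,1])).round(2),'zax',R[:,2].round(3),'q',np.round(o['joints'],2),'F',np.round(o['contact_force'],1))
if len(sys.argv)>3:
    g=np.array(list(map(float,sys.argv[1:4]))); print('tool delta',totool(g-np.array(o['tcp_pos'])).round(4))
E
python3 s.py .4755 -.027 .35
```

```text
clock: 0.6
tcp_pos: [0.3227, 0.4604, 0.3496]
orientation: [-1.496, -2.763, -0.002]
contact_force: [1.3, 0.0, 0.1]
grip_width: 0.0123
gripper_force: 0.0
0.6 [0.3227 0.4604 0.3496] yaw_y 33.14 zax [ 0.     0.001 -1.   ] q [-1.25  0.25  0.22  1.79 -0.06  1.11 -0.43] F [1.3 0.  0.1]
tool delta [-0.4916 -0.1385 -0.0009]
```

In the tool's units: 0.47 rad is 0.0748.

```bash
python3 drive.py '{"sx":[-0.047, -0.094, -0.141, -0.188, -0.235], "sy":[-0.012, -0.024, -0.036, -0.048, -0.06], "sz":[0, 0, 0, 0, 0], "drx":[0, 0, 0, 0, 0], "dry":[0, 0, 0, 0, 0], "drz":[0.0159, 0.0318, 0.0477, 0.0637, 0.0748]}'|head -2;python3 s.py .4755 -.027 .35
```

```text
clock: 1.1
tcp_pos: [0.4014, 0.2306, 0.3487]
1.1 [0.4014 0.2306 0.3487] yaw_y 6.32 zax [-0.  0. -1.] q [-1.05  0.07  0.42  2.01 -0.03  1.07 -0.51] F [ 0.6  0.9 -0.3]
tool delta [-0.2642  0.0453 -0.0013]
```

```bash
python3 drive.py '{"sx":[-0.046, -0.092, -0.138, -0.184, -0.23], "sy":[0.008, 0.016, 0.024, 0.032, 0.039], "sz":[0, 0, 0, 0, 0], "drx":[0, 0, 0, 0, 0], "dry":[0, 0, 0, 0, 0], "drz":[0, 0, 0, 0, 0]}'|head -2;python3 drive.py '{"sx":[-0.034, -0.034, -0.034], "sy":[0.006, 0.006, 0.006], "sz":[0, 0, 0], "drx":[0, 0, 0], "dry":[0, 0, 0], "drz":[0, 0, 0]}'|head -2;python3 s.py .4755 -.027 .315
```

```text
clock: 1.6
tcp_pos: [0.4661, 0.0068, 0.3489]
clock: 1.9
tcp_pos: [0.4758, -0.0249, 0.3486]
1.9 [ 0.4758 -0.0249  0.3486] yaw_y 6.42 zax [-0.001 -0.    -1.   ] q [-0.71  0.1   0.68  1.99 -0.07  1.07  0.12] F [-0.2  0.8 -0.8]
tool delta [-0.0021 -0.0005  0.0336]
```

```bash
python3 drive.py '{"sx":[0, -0.002, -0.002, -0.002, -0.002], "sy":[0, 0, 0, 0, -0.001], "sz":[0.02, 0.032, 0.042, 0.052, 0.062], "drx":[0, 0, 0, 0, 0], "dry":[0, 0, 0, 0, 0], "drz":[0, 0, 0, 0, 0]}';python3 s.py
python3 drive.py '{"sx":[0, 0, 0, 0, 0], "sy":[0, -0.001, -0.002, -0.002, -0.002], "sz":[0.006, 0.012, 0.016, 0.019, 0.019], "drx":[0, 0, 0, 0, 0], "dry":[0, 0, 0, 0, 0], "drz":[0, 0, 0, 0, 0]}';python3 s.py .475 -.027 .259
```

```text
clock: 2.4
tcp_pos: [0.4751, -0.0261, 0.2862]
orientation: [-2.09, -2.345, 0.0]
contact_force: [-2.0, 1.1, 3.1]
grip_width: -0.0001
gripper_force: 1.4
2.4 [ 0.4751 -0.0261  0.2862] yaw_y 6.57 zax [-0.001  0.    -1.   ] q [-0.67  0.19  0.68  2.07 -0.15  0.93  0.2 ] F [-2.   1.1  3.1]
clock: 2.9
tcp_pos: [0.4739, -0.0266, 0.268]
orientation: [2.091, 2.344, 0.002]
contact_force: [0.9, 1.4, 3.1]
grip_width: -0.0001
gripper_force: 1.6
2.9 [ 0.4739 -0.0266  0.268 ] yaw_y 6.54 zax [ 0.001  0.    -1.   ] q [-0.66  0.21  0.67  2.09 -0.17  0.89  0.23] F [0.9 1.4 3.1]
tool delta [-0.0006  0.0011  0.009 ]
```

```bash
python3 drive.py '{"sx":[0, 0, 0, 0, 0], "sy":[0, 0, 0, 0, 0], "sz":[0.002, 0.004, 0.006, 0.008, 0.008], "drx":[0, 0, 0, 0, 0], "dry":[0, 0, 0, 0, 0], "drz":[0, 0, 0, 0, 0]}'|sed -n '2p;4p'
python3 drive.py '{"sx":[0, 0, 0], "sy":[0, 0, 0], "sz":[0.002, 0.003, 0.003], "drx":[0, 0, 0], "dry":[0, 0, 0], "drz":[0, 0, 0]}'|sed -n '2p;4p'
```

```text
tcp_pos: [0.4736, -0.0267, 0.2599]
contact_force: [1.7, 3.1, 4.7]
tcp_pos: [0.4739, -0.0268, 0.2585]
contact_force: [-3.3, 4.4, 21.9]
```

```bash
python3 - <<'E'
from h import *
im,D=grab('scene')
P=cloud('scene',D)
c=cv2.resize(im[120:270,170:320],(600,600),interpolation=cv2.INTER_CUBIC); cv2.imwrite('pics/press.png',c)
E
```

```text
(no output)
```

View pics/press.png

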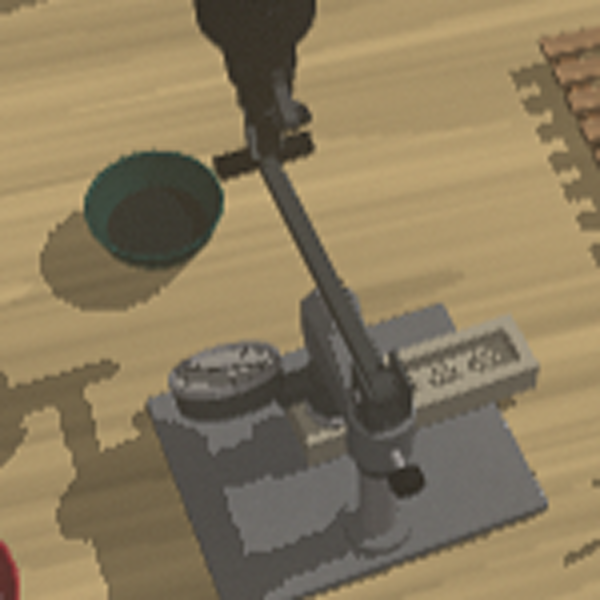

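The bar is down under the fingertips (crop 265,155), 22 N against the stop. Hold, then let it rise smoothly.

```bash
python3 drive.py '{"sx":[0, 0, 0, 0, 0], "sy":[0, 0, 0, 0, 0], "sz":[0, 0, 0, 0, 0], "drx":[0, 0, 0, 0, 0], "dry":[0, 0, 0, 0, 0], "drz":[0, 0, 0, 0, 0]}'|sed -n '2p;4p'
python3 drive.py '{"sx":[0, 0, 0, 0, 0], "sy":[0, 0.001, 0.002, 0.002, 0], "sz":[-0.015, -0.03, -0.045, -0.06, -0.085], "drx":[0, 0, 0, 0, 0], "dry":[0, 0, 0, 0, 0], "drz":[0, 0, 0, 0, 0]}'|sed -n '2p;4p'
python3 drive.py '{"sx":[-0.045, 0.02, 0.06, 0.105, 0.15], "sy":[-0.02, 0, 0, 0, 0], "sz":[-0.02, -0.02, -0.02, -0.02, -0.02], "drx":[0, 0, 0, 0, 0], "dry":[0, 0, 0, 0, 0], "drz":[0, 0, 0, 0, 0]}' 0.085 |sed -n '2p;4p'
python3 - <<'E'
from h import *
im,D=grab('top'); c=cv2.resize(im[160:220,245:325],(800,600),interpolation=cv2.INTER_CUBIC); cv2.imwrite('pics/dial.png',c)
E
```

```text
tcp_pos: [0.4738, -0.0268, 0.2585]
contact_force: [-4.4, 3.6, 21.8]
tcp_pos: [0.4716, -0.0276, 0.3407]
contact_force: [0.8, 0.6, -0.2]
tcp_pos: [0.455, 0.1232, 0.3611]
contact_force: [1.3, -1.1, 0.1]
```

View pics/dial.png

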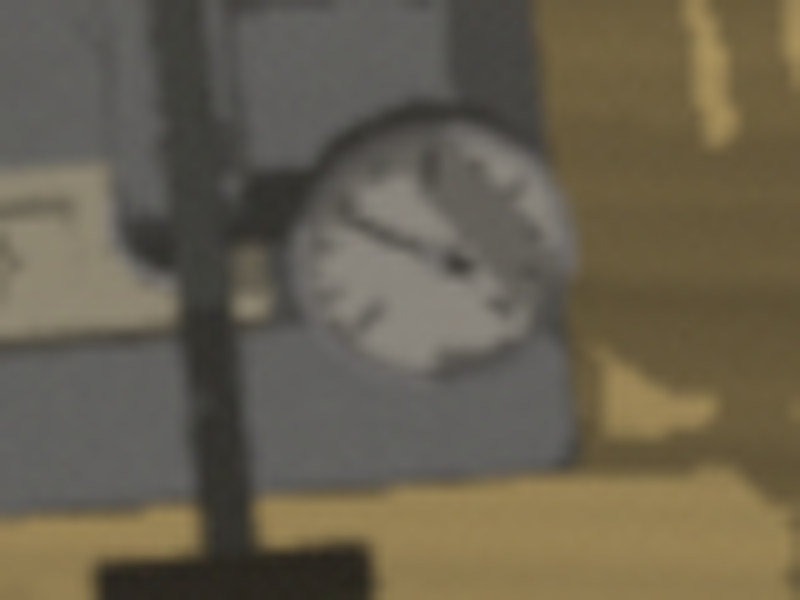

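The needle points from hub (crop ~440,252) to upper left (345,210), between mark 0 (370,320) and mark 50 (432,160): reading about 28, short of 50 → rack. The T-bar is back up.

```bash
python3 s.py .5861 .1046 .20
python3 drive.py '{"sx":[-0.01, -0.02, -0.02, -0.02, -0.02], "sy":[0.04, 0.08, 0.11, 0.12, 0.125], "sz":[0.03, 0.06, 0.1, 0.14, 0.16], "drx":[0, 0, 0, 0, 0], "dry":[0, 0, 0, 0, 0], "drz":[0, 0, 0, 0, 0]}' |sed -n '2p;4p;5p'
python3 s.py .5861 .1046 .093
```

```text
5.3 [0.4538 0.1312 0.3608] yaw_y 7.04 zax [-0.003  0.001 -1.   ] q [-0.91  0.07  0.53  1.98 -0.04  1.1  -0.24] F [-1.7  6.7  0.7]
tool delta [-0.0428  0.1285  0.1604]
tcp_pos: [0.5813, 0.1148, 0.197]
contact_force: [0.3, 0.7, 0.3]
grip_width: 0.085
5.8 [0.5813 0.1148 0.197 ] yaw_y 6.48 zax [-0.007 -0.004 -1.   ] q [-0.69  0.51  0.52  1.88 -0.33  0.85  0.11] F [0.3 0.7 0.3]
tool delta [-0.0103  0.0044  0.104 ]
```

```bash
python3 drive.py '{"sx":[-0.01, -0.01, -0.01, -0.01, -0.01], "sy":[0.004, 0.004, 0.004, 0.004, 0.004], "sz":[0.03, 0.055, 0.08, 0.095, 0.103], "drx":[0, 0, 0, 0, 0], "dry":[0, 0, 0, 0, 0], "drz":[0, 0, 0, 0, 0]}' |sed -n '2p;4p;5p'
python3 drive.py '{"sx":[0, 0], "sy":[0, 0], "sz":[0, 0], "drx":[0, 0], "dry":[0, 0], "drz":[0, 0]}' |sed -n '2p;4p;5p'
python3 s.py .5861 .1046 .093
```

```text
tcp_pos: [0.5866, 0.1061, 0.0971]
contact_force: [0.2, 0.6, 0.6]
grip_width: 0.0853
tcp_pos: [0.5882, 0.107, 0.0996]
contact_force: [-0.3, 0.3, -0.0]
grip_width: 0.085
6.5 [0.5882 0.107  0.0996] yaw_y 6.53 zax [ 0.001  0.    -1.   ] q [-0.6   0.65  0.43  1.91 -0.42  0.67  0.2 ] F [-0.3  0.3 -0. ]
tool delta [-0.0021 -0.0024  0.0066]
```

```bash
python3 drive.py '{"sx":[-0.002, -0.002, -0.002], "sy":[-0.002, -0.002, -0.002], "sz":[0.005, 0.005, 0.005], "drx":[0, 0, 0], "dry":[0, 0, 0], "drz":[0, 0, 0]}' |sed -n '2p;4p;5p'
python3 drive.py '{"sx":[0, 0, 0, 0, 0], "sy":[0, 0, 0, 0, 0], "sz":[0, 0, 0, 0, 0], "drx":[0, 0, 0, 0, 0], "dry":[0, 0, 0, 0, 0], "drz":[0, 0, 0, 0, 0]}' 0.03 40
python3 s.py
```

```text
tcp_pos: [0.5861, 0.1048, 0.0943]
contact_force: [-0.1, -1.0, -0.1]
grip_width: 0.0853
clock: 7.3
tcp_pos: [0.5864, 0.105, 0.0943]
orientation: [2.091, 2.344, 0.001]
contact_force: [-1.5, -0.1, 5.7]
grip_width: 0.0493
gripper_force: 42.4
7.3 [0.5864 0.105  0.0943] yaw_y 6.53 zax [ 0.001  0.    -1.   ] q [-0.6   0.66  0.42  1.92 -0.43  0.65  0.21] F [-1.5 -0.1  5.7]
```

```bash
python3 drive.py '{"sx":[0.004, 0.018, 0.036, 0.056, 0.078], "sy":[0, 0, 0, 0, 0], "sz":[-0.002, -0.003, -0.004, -0.004, -0.004], "drx":[0, 0, 0, 0, 0], "dry":[0, 0, 0, 0, 0], "drz":[0, 0, 0, 0, 0]}' - 60
python3 drive.py '{"sx":[0.02, 0.04, 0.06, 0.065, 0.065], "sy":[0, 0, 0, 0, 0], "sz":[0, 0, -0.003, -0.01, -0.03], "drx":[0, 0, 0, 0, 0], "dry":[0, 0, 0, 0, 0], "drz":[0, 0, 0, 0, 0]}'
python3 s.py .4064 .3292 .16
python3 - <<'E'
from h import *
im,D=grab('scene'); cv2.imwrite('pics/lift.png',cv2.resize(im[60:280,160:440],(700,550)))
E
```

```text
clock: 7.8
tcp_pos: [0.5761, 0.1841, 0.0973]
orientation: [-2.09, -2.344, 0.002]
contact_force: [0.1, 0.6, -3.0]
grip_width: 0.0487
gripper_force: 62.4
clock: 8.3
tcp_pos: [0.5676, 0.2487, 0.1263]
orientation: [-2.086, -2.346, 0.006]
contact_force: [0.1, 0.0, -2.7]
grip_width: 0.049
gripper_force: 62.9
8.3 [0.5676 0.2487 0.1263] yaw_y 6.72 zax [-0.004 -0.001 -1.   ] q [-0.85  0.65  0.47  1.85 -0.41  0.75 -0.04] F [ 0.1  0.  -2.7]
tool delta [ 0.0987 -0.1508 -0.0332]
```

View pics/lift.png

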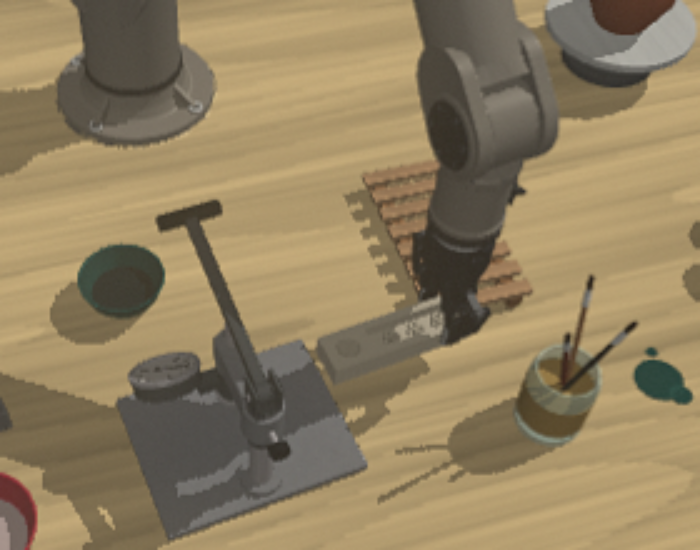

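Mould is held level and clear of the stand and jar. Swinging it over the rack (reading <50).

In the tool's units: -0.7 rad is -0.1114.

```bash
python3 drive.py '{"sx":[0.008, 0.018, 0.03, 0.041, 0.052], "sy":[-0.02, -0.04, -0.06, -0.08, -0.102], "sz":[-0.008, -0.014, -0.014, -0.014, -0.014], "drx":[0, 0, 0, 0, 0], "dry":[0, 0, 0, 0, 0], "drz":[-0.0207, -0.043, -0.0653, -0.0891, -0.1114]}'
python3 s.py .3514 .3292 .14
```

```text
clock: 8.85
tcp_pos: [0.4619, 0.2866, 0.1419]
orientation: [1.153, 2.922, 0.0]
contact_force: [0.7, 0.1, -3.4]
grip_width: 0.0486
gripper_force: 63.2
8.85 [0.4619 0.2866 0.1419] yaw_y 46.92 zax [ 0. -0. -1.] q [-0.91  0.49  0.3   2.02 -0.23  0.66  0.36] F [ 0.7  0.1 -3.4]
tool delta [ 0.1098 -0.0444  0.0019]
```

In the tool's units: -0.72 rad is -0.1146.

```bash
python3 drive.py '{"sx":[0.022, 0.044, 0.066, 0.088, 0.11], "sy":[-0.009, -0.018, -0.027, -0.036, -0.044], "sz":[0, 0, 0, 0, 0], "drx":[0, 0, 0, 0, 0], "dry":[0, 0, 0, 0, 0], "drz":[-0.0223, -0.0446, -0.0684, -0.0923, -0.1146]}'|head -1
python3 drive.py '{"sx":[0, 0], "sy":[0, 0], "sz":[0, 0], "drx":[0, 0], "dry":[0, 0], "drz":[-0.0048, -0.0048]}'
python3 s.py .3514 .3292 .14
python3 - <<'E'
from h import *
im,D=grab('scene'); cv2.imwrite('pics/over.png',cv2.resize(im[60:260,240:440],(600,600)))
E
```

```text
clock: 9.35
clock: 9.55
tcp_pos: [0.3524, 0.3301, 0.1419]
orientation: [0.011, 3.141, -0.0]
contact_force: [0.3, -0.1, -3.7]
grip_width: 0.0489
gripper_force: 63.2
9.55 [0.3524 0.3301 0.1419] yaw_y 89.58 zax [ 0. -0. -1.] q [-0.97  0.4   0.1   2.14 -0.07  0.6   0.75] F [ 0.3 -0.1 -3.7]
tool delta [ 0.0009 -0.001   0.0019]
```

View pics/over.png

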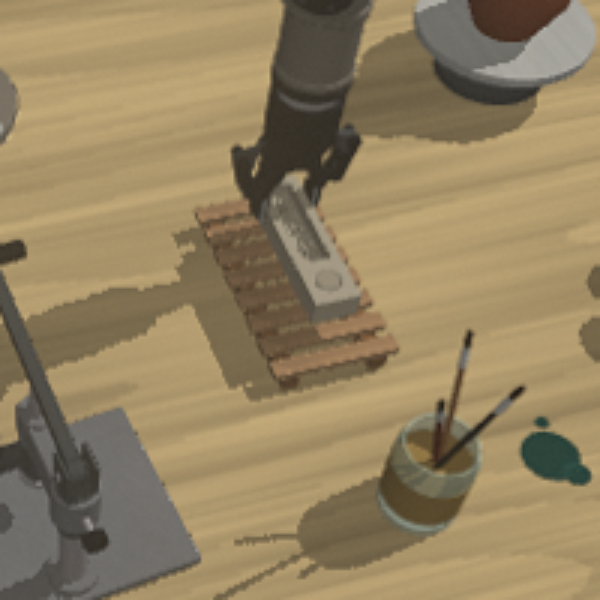

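Mould is lengthwise over the rack (crop 310,250), motif up. Lowering.

```bash
python3 drive.py '{"sx":[0, 0, 0, 0, 0], "sy":[0, 0, 0, 0, 0], "sz":[0.008, 0.016, 0.022, 0.027, 0.029], "drx":[0, 0, 0, 0, 0], "dry":[0, 0, 0, 0, 0], "drz":[0, 0, 0, 0, 0]}'|sed -n '2p;4p'
python3 drive.py '{"sx":[0, 0, 0, 0], "sy":[0, 0, 0, 0], "sz":[0.002, 0.003, 0.004, 0.004], "drx":[0, 0, 0, 0], "dry":[0, 0, 0, 0], "drz":[0, 0, 0, 0]}'|sed -n '2p;4p'
```

```text
tcp_pos: [0.3522, 0.3302, 0.112]
contact_force: [-0.4, -0.1, -3.1]
tcp_pos: [0.3523, 0.3306, 0.1094]
contact_force: [-1.2, -0.9, 2.8]
```

```bash
python3 drive.py '{"sx":[0, 0, 0, 0, 0], "sy":[0, 0, 0, 0, 0], "sz":[0, 0, 0, 0, 0], "drx":[0, 0, 0, 0, 0], "dry":[0, 0, 0, 0, 0], "drz":[0, 0, 0, 0, 0]}' 0.085|sed -n '2p;4,6p'
python3 drive.py '{"sx":[0, 0, 0, 0, 0], "sy":[0, 0, 0, 0, 0], "sz":[-0.02, -0.05, -0.09, -0.13, -0.17], "drx":[0, 0, 0, 0, 0], "dry":[0, 0, 0, 0, 0], "drz":[0, 0, 0, 0, 0]}'|sed -n '2p;4p'
python3 drive.py '{"sx":[0.04, -0.02, -0.02, -0.02, -0.02], "sy":[0, 0.045, 0.09, 0.135, 0.18], "sz":[0, 0, 0, 0, 0], "drx":[0, 0, 0, 0, 0], "dry":[0, 0, 0, 0, 0], "drz":[0, 0, 0, 0, 0]}'|sed -n '2p;4p'
python3 - <<'E'
from h import *
im,D=grab('top'); P=cloud('top',D)
u0,v0,u1,v1=105,190,185,305; Q=P[v0:v1,u0:u1].reshape(-1,3); q=Q[(Q[:,2]>.05)&(Q[:,2]<.075)]
print(cv2.minAreaRect(q[:,:2].astype(np.float32)),np.percentile(q[:,2],[5,50,95]))
v=im[110:310,100:300]; cv2.imwrite('pics/end.png',cv2.resize(v,(600,600)))
E
```

```text
tcp_pos: [0.3524, 0.3306, 0.1089]
contact_force: [0.4, 0.5, -0.1]
grip_width: 0.0847
gripper_force: 0.0
tcp_pos: [0.3521, 0.3302, 0.2805]
contact_force: [0.7, -0.1, 0.0]
tcp_pos: [0.3745, 0.5089, 0.2789]
contact_force: [0.3, 0.9, -0.2]
((0.40962159633636475, 0.33161818981170654), (0.17873181402683258, 0.051500704139471054), 0.30231431126594543) [0.05245979 0.059342   0.06332866]
```

View pics/end.png

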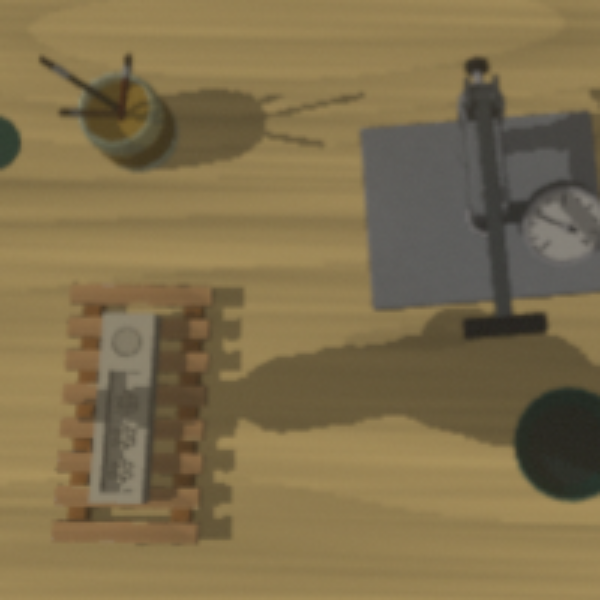

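The mould lies on the rack (crop 125,410), 3 mm from its centre and 0.3° off lengthwise, top at z ≈ 0.06. The lever is up and the needle is still short of 50.

```bash
python3 -c "
from bench import r, vision, hand_in
print(hand_in())"
```

```text
the job is handed in; nothing more can be done
None
```

The dial read about 28, short of 50, so I laid the mould motif up and lengthwise on the rack, about 3 mm and 0.3° off centre; the lever is back up and the job is handed in, but no verdict was returned.

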